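Hold a specimen tube aslant over the light pad

ROBOT

A 6-joint arm with a two-finger parallel gripper is mounted at the origin on the work surface. World frame = base frame: x ahead of the robot, y to its left, z up, the work surface at z = 0. Lengths are in m, angles in rad, forces in N, time in s.
With the tool pointing down it reaches from about 0.25 to 0.775 m from the base axis. Payload 4 kg.
Tool frame: the origin (TCP) lies on the centre line of the jaws, within the pads' length; the fingertips stand 25 mm ahead of it and the grasp point (between the pads) lies 6 mm ahead of it (arm.nose_length is the distance from the TCP to the fingertips, in m); z points along the fingers, y is the direction in which the jaws open and shut (so a half turn about z gives the same grasp; the last joint's range is limited). The gripper opens to 85 mm and grips with 20 to 120 N. Pads are 22 mm wide; open, the fingers measure 114 mm over their backs; the gripper's body (76 mm by 85 mm) begins 54 mm behind the grasp point. The pads swing forward as they close: fully open they stand 13 mm farther back than shut.
Start: joints at [1.173, 0.087, 1.371, -0, 1.684, -0.103], TCP at [0.16, 0.526, 0.256] pointing down, gripper open.
Joint ranges: [-3.1, 3.1], [-0.76, 2.03], [0.27, 2.55], [-1.08, 4.22], [0.17, 2.65], [-2.57, 2.57]. Speed limits (rad/s): [2.79, 2.79, 3.14, 3.14, 3.14, 3.14].

INTERFACE

Orientations are given as a 3x3 rotation matrix whose columns are the frame's x, y, z axes.
In Python, from bench import monitor, grab_frame, ticket, spot_in, arm gives the robot as it stands.
- The arm moves only by the tool move_arm, never from a script. Its argument "plan" is a list of rows, each a list of 7 numbers: the shift along the tool's x, y, z each as a share of 40 cm, from -1 to 1, then the turn, a rotation vector about the tool's x, y, z each as a share of 90 degrees, from -1 to 1, then the opening in per cent of the stroke, from 0 (shut) to 100 (fully open). In form: [[dx, dy, dz, rx, ry, rz, grip], ...]. A call has exactly 5 rows; each row is the pose to reach, as a shift and turn from the pose commanded when the call began, along the tool's axes at that moment; what a row does not reach only later rows make up. A row lasts 1/8 s, in which the tool goes at most 62.5 mm and 10.7 degrees, less where a joint would pass 70% of its speed; a pose out of reach is approached as far as the arm can. A call with a number of a shift or a turn outside -1 to 1 is refused whole. A call with a gripper value outside its range is refused whole. The fingers move at their own pace and stop on an object; "force" is the grip in N (left out, the last holds). Time passes only in rows, so rows that repeat a pose let the fingers close, or fill a call up. It gives the time, the measured TCP pose, the force and the opening at its end, in the units of the state.
- monitor.observe(): the state, without advancing time (a new reading comes with each control period).
- grab_frame(name): name is "scene" or "top"; returns a dict with "pixels" (480x640x3 uint8, red, green, blue), "mtx" (3x3 intrinsics, pixels), "dist" ([k1, k2, p1, p2, k3] as OpenCV has them; the pictures are not rectified), "pose" (4x4, takes a point from camera to world coordinates). Camera axes: x right, y down, z forward; pixel columns grow to the right and rows downward; lengths in m; the calibration is good to about 2 mm. A picture is of the moment at which its call begins. There is no depth.
- ticket.close_job(): hands the job in, once; it reports no verdict.
Trained networks look in a picture, given as the dict that the camera call returned (one of the last four; its "shot" number tells which), for a name from the list of things; names that differ only in an ending like _2 or _b are one class to them, and where a whole thing is asked for, a point or a joint stands for the part that bears it (a point fixed in the world has none). Each returns a list of dicts, best first, with "p" (0 to 1); they miss things now and then, are a little off and sometimes report something else, mostly with a low value. They report only what shows in the picture. A call takes as long as a camera call. They do not tell look-alikes from the thing itself.
- spot_in(picture, name): "box" ([centre column, centre row, width, height] in pixels, round what is visible of it).
The state is a dict: "time_s": time; "joint_positions": joint angles; "joint_velocities": joint speeds; "joint_torque": joint torques, N m; "tool_pos": TCP position; "eef_rot": TCP orientation; "force": force on the tool from outside, world axes, zero at the start; "ft_torque": the same for the moment, N m; "finger_gap": finger opening in m.
Only numpy, scipy, OpenCV 4.12 (cv2) and the standard library are available. Lean on these libraries where they do the work, as an engineer would, in place of code of your own. Each camera call takes 0.05 s, during which the arm holds its last target. There are 200 camera calls.

TASK

Take the orange hold-down bar off the tube rack and lay it flat on the bench, black grip upward, touching neither rack nor light pad, and let go of it. Then draw the red-capped tube out of the rack and hold it over the middle of the light pad, leaning at about 45 degrees with its cap the higher end and its lower end about 10 cm above the pad. Finish with the gripper still holding the tube there, motionless; the other two tubes stay in the rack and nothing else on the bench is moved.

Things in the scene. Friction and masses are not known exactly. Their poses are not given: they have to be found in the camera images.
- rack: Grey tube rack, fixed, on the left or right of the bench (light pad on the other side), yaw within 0.3. Origin: centre of its underside; y along the row of tubes, x across. Base 90 x 252 x 12 mm carries the tubes on its top; white plate (50 x 220 mm, z 56 to 68 mm) with 24 mm holes at y = -56, 0, 56 mm guides them. End posts at y = -118 and 118 mm, 16 thick, reach z = 146 mm.
- rack_post (a point): Middle of the top of the rack's end post at its +y end, 146 mm above the bench, where the bar rests; here and on the other post two ears 10 mm higher keep the bar from sliding along the rack's x (about 2.5 mm of play each way). The bench between rack and robot is always free, for at least 100 mm beyond the rack's base.
- bar: Loose orange hold-down bar, 16 (x) x 240 (y) x 12 (z) mm, with an upright black grip on its middle: 12 (x) x 44 (y) mm, from z = 11 to 51 mm. Origin: centre of the bar's underside; z up. About 0.12 kg. At first it lies along the rack's y on the end posts, 146 mm above the bench and 4 mm above the tube caps, so that no tube can be drawn. Flat on the bench its origin is at z = 0.
- bar_grip (a point): Point in the black grip of the bar to pinch across its 12 mm thickness (x), 36 mm above the bar's underside and 15 mm below the grip's top.
- tube_red: Sealed rigid specimen tube, 130 mm long, about 60 g: amber body 20 mm in diameter, red cap 28 mm in diameter and 34 mm tall. Origin: centre of its lower end; z along the tube towards the cap. At first it stands upright in any one of the rack's three holes, origin 12 mm and cap top 142 mm above the bench. It is round: its yaw means nothing.
- tube_red_cap (a point): Middle of the red cap, on the tube's axis, 113 mm from its lower end: where to grip it.
- tube_red_mid (a point): Middle of the red-capped tube, on its axis, 65 mm from its lower end.
- tube_red_tip (a point): Lower end of the red-capped tube (centre of its underside).
- tube_blue: A tube of the same shape with a blue cap and olive body; stays in the rack.
- tube_white: A tube of the same shape with a white cap and brown body; stays in the rack.
- light_pad: Flat square light pad, bright white face in a grey frame, 180 x 180 x 12 mm, does not move. Origin: centre of its underside, on the bench; z up.
- pad_centre (a point): Centre of the light pad's upper face, 12 mm above the bench.
- reagent_bottle: Amber bottle with a blue cap, 64 mm in diameter, 150 mm tall, at the back; leave it alone.
- beaker: Clear beaker, 70 mm in diameter, 90 mm tall, at the back; leave it alone.
- petri_stack: Stack of dishes, 90 mm in diameter, 46 mm tall, at the left side; leave it alone.
- wipes_box: Blue box of wipes, 80 x 180 x 60 mm, at the back; leave it alone.
- timer: Small white timer, 60 x 70 x 22 mm, at the right side; leave it alone.
Mind the look-alikes: they are no part of the job. Leave any pink look-alike of the tube_white alone.

How it is judged:
By the outcome, as a careful person would: the job done as asked, in the order asked, and still so for the second after the job is handed in, while the arm keeps its last pose, push and grip.
It also fails if it takes over 51 s, if anything falls off the work surface, if the arm or the gripper's body presses on something with over 40 N, if the wrist force passes 120 N, or if a joint passes its speed limit or range.

## Working session

There is one attempt and no reset: what is moved stays moved. The work goes in short steps, Python scripts to look and compute and a tool call to move; the robot and the scene stay as the last step left them, time stands still between calls to the robot, and variables do not carry over. Pictures are saved under pics/ and viewed, on a budget of 10 in all, crops included, one or two more only if the job needs it, and the job is handed in when it is done.

Besides the shell and the picture viewer there is one more tool, called after "Emit:" as name(argument=value, ...) on one line, values as JSON. move_arm: Moves the arm, as the interface text tells. Its arguments: {"type":"object","properties":{"plan":{"type":"array"},"force":{"type":"number"}},"required":["plan"]}

```bash
ls; mkdir -p pics
python3 - <<'E'
from bench import monitor, grab_frame, spot_in, arm
import cv2, numpy as np
s=monitor.observe(); print(s['time_s'],s['tool_pos'],s['eef_rot'],s['finger_gap'])
print([a for a in dir(arm) if a[0]!='_'])
ims=[]
for n in("scene","top"):
    f=grab_frame(n); cv2.imwrite(f'pics/{n}0.png',f['pixels'][...,::-1]); 
    print(n,f['mtx'].tolist(),f['dist'],np.round(f['pose'],3).tolist())
    for k in("rack","bar","bar_grip","tube_red","tube_red_cap","tube_blue","tube_white","light_pad"):
        print(k,[(np.round(d['box']).tolist(),round(d['p'],2)) for d in spot_in(f,k)[:3]])
E
```

```text
pics
0.0 [0.15962131 0.52586398 0.25514835] [[-9.56864347e-01  2.90533754e-01 -8.71322948e-04]
 [ 2.90534957e-01  9.56862235e-01 -2.02544319e-03]
 [ 2.45276411e-04 -2.19122415e-03 -9.99997569e-01]] 0.0853169599616204
['MotionError', 'nose_length']
scene [[442.5296539560617, 0.0, 328.394361349635], [0.0, 442.5296539560617, 249.0414999384464], [0.0, 0.0, 1.0]] [0.01645034 0.         0.         0.         0.        ] [[-0.708, 0.429, -0.561, 1.244], [0.706, 0.447, -0.55, 0.631], [0.015, -0.785, -0.619, 0.847], [0.0, 0.0, 0.0, 1.0]]
rack [([389.0, 292.0, 95.0, 96.0], 0.69), ([393.0, 266.0, 83.0, 50.0], 0.5), ([389.0, 284.0, 15.0, 36.0], 0.16)]
bar [([394.0, 265.0, 83.0, 51.0], 0.76), ([277.0, 307.0, 27.0, 52.0], 0.5)]
bar_grip [([392.0, 264.0, 75.0, 47.0], 0.74)]
tube_red [([388.0, 287.0, 11.0, 36.0], 0.53), ([310.0, 340.0, 28.0, 46.0], 0.49)]
tube_red_cap [([391.0, 284.0, 14.0, 39.0], 0.74), ([234.0, 280.0, 68.0, 56.0], 0.44), ([289.0, 262.0, 85.0, 55.0], 0.28)]
tube_blue [([370.0, 273.0, 12.0, 39.0], 0.77)]
tube_white [([407.0, 331.0, 21.0, 42.0], 0.85), ([374.0, 316.0, 11.0, 42.0], 0.7), ([470.0, 318.0, 17.0, 46.0], 0.6)]
light_pad [([289.0, 262.0, 82.0, 52.0], 0.59), ([390.0, 284.0, 10.0, 37.0], 0.3)]
top [[509.1263538196934, 0.0, 310.7175955421957], [0.0, 509.1263538196934, 247.29950328479086], [0.0, 0.0, 1.0]] [-0.14035615  0.          0.          0.          0.        ] [[0.01, -0.997, 0.081, 0.461], [-1.0, -0.01, 0.0, 0.004], [0.001, -0.081, -0.997, 1.489], [0.0, 0.0, 0.0, 1.0]]
rack [([254.0, 262.0, 101.0, 33.0], 0.89)]
bar [([254.0, 256.0, 94.0, 12.0], 0.89)]
bar_grip [([254.0, 258.0, 90.0, 7.0], 0.93), ([255.0, 260.0, 92.0, 28.0], 0.36)]
tube_red []
tube_red_cap []
tube_blue []
tube_white [([242.0, 221.0, 14.0, 14.0], 0.68), ([184.0, 278.0, 15.0, 16.0], 0.64)]
light_pad [([369.0, 245.0, 67.0, 62.0], 0.95)]
```

Run:
```python
import cv2
a=cv2.imread('pics/top0.png')[180:330,130:430]; cv2.imwrite('pics/t1.png',cv2.resize(a,(800,400),interpolation=2))
a=cv2.imread('pics/scene0.png')[200:400,220:500]; cv2.imwrite('pics/s1.png',cv2.resize(a,(800,571),interpolation=2))
```

```text
(no output)
```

View pics/t1.png

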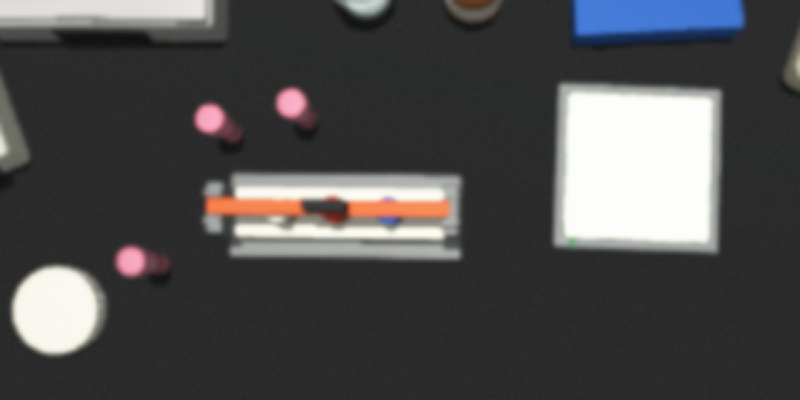

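View pics/s1.png

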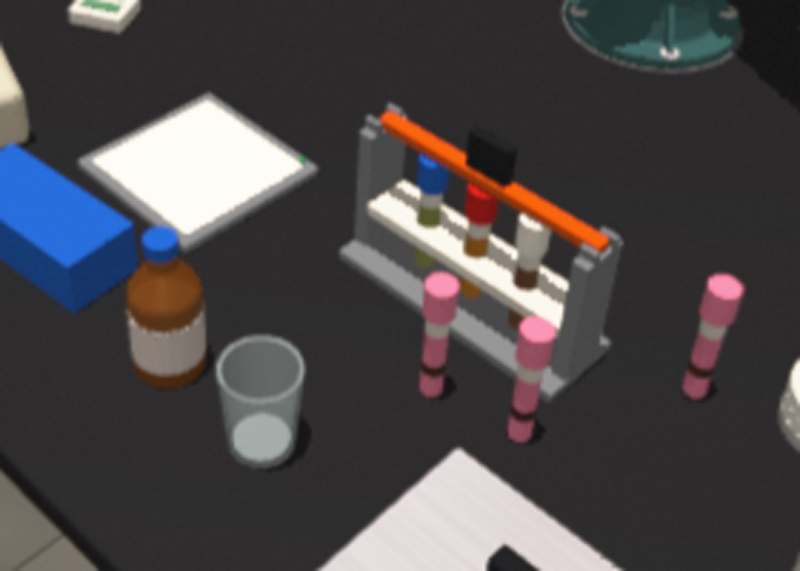

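View pics/top0.png

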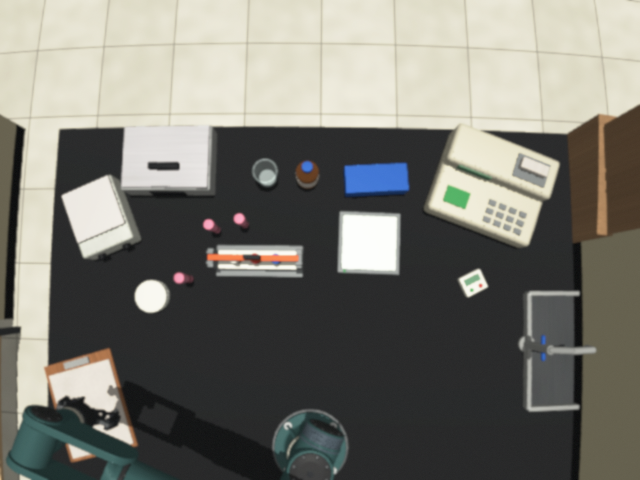

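The top view shows the rack left of centre with the bar at pixels (207–298, 258), running along world y. The pad centre is near (369, 243). The scene view shows red in the middle hole, with white and blue beside it. The three pink look-alikes stand loose, two behind the rack and one to its left. Next I'll work out positions.

```bash
cat > h.py <<'E'
import cv2, numpy as np
from bench import monitor, grab_frame, spot_in
def world(f,px,z):
    n=cv2.undistortPoints(np.float64(px).reshape(-1,1,2),f['mtx'],np.array(f['dist']))[:,0]
    P=np.array(f['pose']); d=np.c_[n,np.ones(len(n))]@P[:3,:3].T; c=P[:3,3]
    return c+d*((z-c[2])/d[:,2])[:,None]
def blob(f,lo,hi,win=None):
    """largest HSV blob contour (float), win=(c0,r0,c1,r1)"""
    m=cv2.inRange(cv2.cvtColor(f['pixels'],cv2.COLOR_RGB2HSV),np.array(lo),np.array(hi))
    if win: k=np.zeros_like(m);k[win[1]:win[3],win[0]:win[2]]=255;m&=k
    cs=cv2.findContours(m,cv2.RETR_EXTERNAL,cv2.CHAIN_APPROX_NONE)[0]
    return np.vstack([c for c in cs if len(c)>8]).reshape(-1,2)
def rect(w):
    (c,s,a)=cv2.minAreaRect(np.float32(w[:,:2]*1000)); return np.round(c,1),np.round(s,1),round(a,2)
E
python3 - <<'E'
from h import *
f=grab_frame('top'); g=grab_frame('scene')
O=((3,150,120),(18,255,255)); 
print('bar top',rect(world(f,blob(f,*O,(190,230,320,280)),.158)))
print('bar scene',rect(world(g,blob(g,*O,(340,220,450,300)),.158)))
W=((0,0,200),(180,40,255))
print('pad top',rect(world(f,blob(f,*W,(330,205,405,280)),.012)))
print('pad scene',rect(world(g,blob(g,*W,(245,228,332,290)),.012)))
K=((0,0,0),(180,255,50))
print('grip top',rect(world(f,blob(f,*K,(240,253,265,263)),.197)))
d=spot_in(f,'rack')[0]['box'];print(d)
# rack base (grey) corners by hand from the crop, z=.012
px=np.array([[232,176],[461,178],[461,257],[231,255]])*.375+[130,180]
print('base',rect(world(f,px,.012)))
# pink caps, z=.130
P=((160,60,120),(178,160,255))
h=cv2.inRange(cv2.cvtColor(f['pixels'],cv2.COLOR_RGB2HSV),*map(np.array,P))
n,_,st,ce=cv2.connectedComponentsWithStats(h); print([(np.round(world(f,[ce[i]],.13)[0],3),st[i][4]) for i in range(1,n) if st[i][4]>20])
E
```

```text
bar top (array([542.6, 159.3]), array([ 15.8, 234.8]), 0.62)
bar scene (array([548. , 157.3]), array([243.1,  29.5]), 89.9)
pad top (array([ 598.3, -166. ]), array([162.1, 162.4]), 88.3)
pad scene (array([ 597.6, -166. ]), array([160.9, 159.4]), 88.2)Traceback (most recent call last):
  File "<stdin>", line 10, in <module>
  File "h.py", line 12, in blob
    return np.vstack([c for c in cs if len(c)>8]).reshape(-1,2)
           ~~~~~~~~~^^^^^^^^^^^^^^^^^^^^^^^^^^^^^
    return _nx.concatenate(arrs, 0, dtype=dtype, casting=casting)
           ~~~~~~~~~~~~~~~^^^^^^^^^^^^^^^^^^^^^^^^^^^^^^^^^^^^^^^
ValueError: need at least one array to concatenate
```

```bash
cat >> h.py <<'E'
from scipy.spatial.transform import Rotation as Ro
def down(deg):   # tool down, tool y at angle deg in world xy
    a=np.radians(deg); y=np.array([np.cos(a),np.sin(a),0]); z=np.array([0,0,-1.]); return np.c_[np.cross(y,z),y,z]
def go(p,R):
    s=monitor.observe(); M=np.array(s['eef_rot']); 
    d=M.T@(np.array(p)-s['tool_pos'])/.4; r=Ro.from_matrix(M.T@R).as_rotvec()/(np.pi/2)
    print(s['time_s'],np.round(s['tool_pos'],4),'F',np.round(s['force'],1),'gap',round(s['finger_gap'],4),'ROW',np.round(d,4).tolist()+np.round(r,4).tolist())
E
python3 -c "
from h import *
go((.543,.159,.30),down(.5))"
```

```text
1.0 [0.1598 0.5263 0.2564] F [-0.5  0.9 -0.2] gap 0.0857 ROW [-1.1834, -0.6002, -0.1091, 0.0001, -0.0, 0.8068]
```

Emit:
move_arm(plan=[[-0.14,-0.07,-0.109,0,0,0.11,100],[-0.28,-0.14,-0.109,0,0,0.22,100],[-0.42,-0.21,-0.109,0,0,0.33,100],[-0.56,-0.28,-0.109,0,0,0.44,100],[-0.7,-0.35,-0.109,0,0,0.55,100]])

```text
time_s: 1.62
tool_pos: [0.3795, 0.3178, 0.3003]
eef_rot: [[-0.396, 0.918, 0.001], [0.918, 0.396, 0.001], [0.0, 0.001, -1.0]]
force: [0.4, 1.0, -0.4]
finger_gap: 0.0856
```

```bash
python3 -c "
from h import *
go((.543,.159,.27),down(.5))"
```

```text
1.625 [0.3795 0.3178 0.3003] F [ 0.4  1.  -0.4] gap 0.0856 ROW [-0.5264, 0.2184, 0.0757, 0.0007, -0.0004, 0.2533]
```

Emit:
move_arm(plan=[[-0.13,0.055,0,0,0,0.09,100],[-0.26,0.11,0,0,0,0.18,100],[-0.39,0.165,0.04,0,0,0.253,100],[-0.526,0.218,0.0757,0,0,0.253,100],[-0.526,0.218,0.0757,0,0,0.253,100]])

```text
time_s: 2.25
tool_pos: [0.5439, 0.1581, 0.2668]
eef_rot: [[-0.009, 1.0, -0.004], [1.0, 0.009, -0.002], [-0.002, -0.004, -1.0]]
force: [-0.4, 0.0, 0.0]
finger_gap: 0.0854
```

Run:
```python
from h import *
go((.543,.159,.188),down(.5))
f=grab_frame('top'); cv2.imwrite('pics/t2.png',cv2.resize(f['pixels'][215:305,190:320,::-1],(780,540),interpolation=2))
g=grab_frame('scene'); cv2.imwrite('pics/s2.png',cv2.resize(g['pixels'][180:360,310:490,::-1],(600,600),interpolation=2))
```

```text
2.25 [0.5439 0.1581 0.2668] F [-0.4  0.   0. ] gap 0.0854 ROW [0.0026, -0.0014, 0.1971, -0.0027, 0.001, 0.0001]
```

View pics/s2.png

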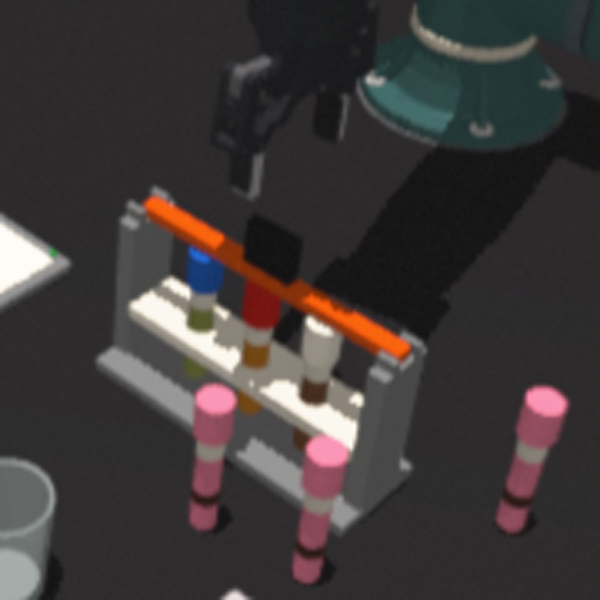

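The gripper hangs over the black grip at about (270, 245) in the crop, with one finger on each side. I'll go down and close.

Emit:
move_arm(plan=[[0.0,0,0.1,0,0,0,100],[0.0,0,0.17,0,0,0,100],[0.0,0,0.195,0,0,0,100],[0.0,0,0.195,0,0,0,70],[0.0,0,0.195,0,0,0,40]], force=40)

```text
time_s: 2.98
tool_pos: [0.5431, 0.1621, 0.1937]
eef_rot: [[-0.015, 1.0, 0.004], [1.0, 0.015, 0.001], [0.001, 0.004, -1.0]]
force: [0.0, -0.1, 0.4]
finger_gap: 0.0519
```

Emit:
move_arm(plan=[[0,0,0,0,0,0,0],[0,0,0,0,0,0,0],[0,0,0,0,0,0,0],[0,0,0,0,0,0,0],[0,0,0,0,0,0,0]], force=40)

```text
time_s: 3.6
tool_pos: [0.5425, 0.1615, 0.1924]
eef_rot: [[-0.014, 1.0, 0.001], [1.0, 0.014, 0.0], [0.0, 0.001, -1.0]]
force: [-1.9, -0.1, 4.9]
finger_gap: 0.0113
```

Emit:
move_arm(plan=[[0,0,-0.02,0,0,0,0],[0,0,-0.06,0,0,0,0],[0,0,-0.13,0,0,0,0],[0,0,-0.2,0,0,0,0],[0,0,-0.2,0,0,0,0]])

```text
time_s: 4.22
tool_pos: [0.5439, 0.1617, 0.2755]
eef_rot: [[-0.015, 1.0, 0.007], [1.0, 0.015, 0.001], [0.001, 0.007, -1.0]]
force: [0.7, 0.1, -1.0]
finger_gap: 0.011
```

Run:
```python
from h import *
go((.425,.159,.275),down(.5))
g=grab_frame('scene'); cv2.imwrite('pics/s3.png',cv2.resize(g['pixels'][160:340,310:490,::-1],(600,600),interpolation=2))
f=grab_frame('top')
O=((3,150,120),(18,255,255))
print('bar top',rect(world(f,blob(f,*O,(180,200,330,300)),.25)))
```

```text
4.225 [0.5439 0.1617 0.2755] F [ 0.7  0.1 -1. ] gap 0.011 ROW [-0.0022, -0.2973, -0.0011, 0.0047, -0.0008, 0.004]
bar top (array([542.6,  82.1]), array([ 9.8, 85.6]), 0.59)
```

View pics/s3.png

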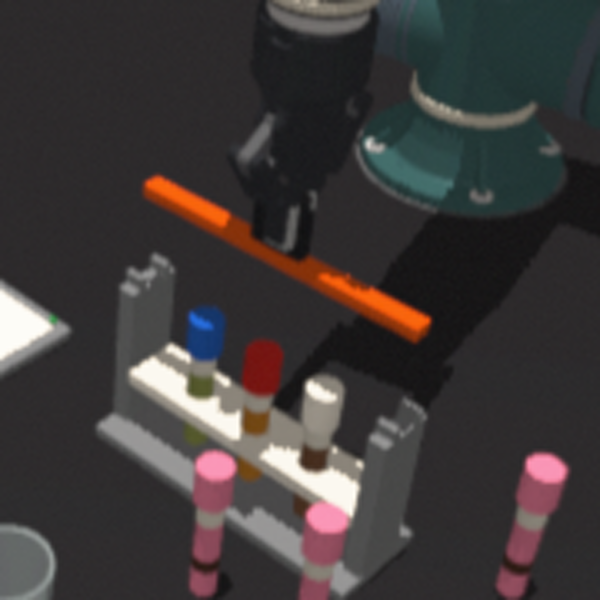

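The bar hangs level in the gripper, clear of the rack, and all three tubes are still standing in their holes.

Emit:
move_arm(plan=[[0,-0.08,0,0,0,0,0],[0,-0.18,0,0,0,0,0],[0,-0.26,0,0,0,0,0],[0,-0.297,0,0,0,0,0],[0,-0.297,0,0,0,0,0]])

```text
time_s: 4.95
tool_pos: [0.4233, 0.1597, 0.271]
eef_rot: [[-0.015, 1.0, -0.0], [1.0, 0.015, -0.0], [-0.0, -0.0, -1.0]]
force: [0.4, -0.0, -1.3]
finger_gap: 0.0113
```

Emit:
move_arm(plan=[[0,0,0.1,0,0,0,0],[0,0,0.23,0,0,0,0],[0,0,0.36,0,0,0,0],[0,0,0.46,0,0,0,0],[0,0,0.52,0,0,0,0]])

```text
time_s: 5.58
tool_pos: [0.4231, 0.1592, 0.0603]
eef_rot: [[-0.014, 1.0, -0.004], [1.0, 0.014, -0.001], [-0.001, -0.004, -1.0]]
force: [-0.7, 0.2, -0.5]
finger_gap: 0.0117
```

Emit:
move_arm(plan=[[0,0,0.0,0,0,0,0],[0,0,0.01,0,0,0,0],[0,0,0.02,0,0,0,0],[0,0,0.025,0,0,0,0],[0,0,0.025,0,0,0,0]])

```text
time_s: 6.2
tool_pos: [0.4238, 0.1598, 0.0539]
eef_rot: [[-0.015, 1.0, 0.001], [1.0, 0.015, 0.0], [0.0, 0.001, -1.0]]
force: [0.2, -0.4, -0.9]
finger_gap: 0.0114
```

Emit:
move_arm(plan=[[0,0,0.003,0,0,0,0],[0,0,0.007,0,0,0,0],[0,0,0.011,0,0,0,0],[0,0,0.014,0,0,0,0],[0,0,0.014,0,0,0,0]])

```text
time_s: 6.82
tool_pos: [0.4235, 0.1597, 0.0479]
eef_rot: [[-0.015, 1.0, -0.0], [1.0, 0.015, -0.0], [-0.0, -0.0, -1.0]]
force: [-0.2, -0.4, -1.4]
finger_gap: 0.011
```

Emit:
move_arm(plan=[[0,0,0.002,0,0,0,0],[0,0,0.004,0,0,0,0],[0,0,0.006,0,0,0,0],[0,0,0.007,0,0,0,0],[0,0,0.007,0,0,0,0]])

```text
time_s: 7.45
tool_pos: [0.4237, 0.1598, 0.0464]
eef_rot: [[-0.015, 1.0, 0.0], [1.0, 0.015, 0.0], [0.0, 0.0, -1.0]]
force: [-3.0, -0.5, 6.2]
finger_gap: 0.0114
```

Emit:
move_arm(plan=[[0,0,0,0,0,0,20],[0,0,0,0,0,0,50],[0,0,0,0,0,0,50],[0,0,0,0,0,0,50],[0,0,-0.1,0,0,0,50]])

```text
time_s: 8.07
tool_pos: [0.4208, 0.159, 0.0822]
eef_rot: [[-0.015, 1.0, -0.009], [1.0, 0.015, -0.002], [-0.002, -0.009, -1.0]]
force: [1.3, 0.3, 0.7]
finger_gap: 0.0428
```

Emit:
move_arm(plan=[[0,0,-0.15,0,0,0,60],[0,0,-0.3,0,0,0,80],[0,0,-0.4,0,0,0,100],[0,0,-0.5,0,0,0,100],[0,0,-0.5,0,0,0,100]])

```text
time_s: 8.7
tool_pos: [0.4251, 0.1601, 0.2894]
eef_rot: [[-0.015, 1.0, 0.008], [1.0, 0.015, 0.002], [0.002, 0.008, -1.0]]
force: [0.0, -0.0, -0.2]
finger_gap: 0.0856
```

Run:
```python
from h import *
f=grab_frame('top'); g=grab_frame('scene')
O=((3,150,120),(18,255,255))
print('bar scene',rect(world(g,blob(g,*O,(330,180,500,330)),.012)))
R=((0,180,60),(6,255,255)); R2=((174,180,60),(180,255,255))
for nm,F in(('top',f),('scene',g)):
    m=cv2.cvtColor(F['pixels'],cv2.COLOR_RGB2HSV); mm=cv2.inRange(m,*map(np.array,R))|cv2.inRange(m,*map(np.array,R2))
    n,_,st,ce=cv2.connectedComponentsWithStats(mm)
    print(nm,[(st[i].tolist(),np.round(world(F,[ce[i]],.142 if nm=='top' else .13)[0],3)) for i in range(1,n) if st[i][4]>20])
    print([(np.round(d['box']),d['p']) for d in spot_in(F,'tube_red_cap')[:2]],[(np.round(d['box']),d['p']) for d in spot_in(F,'rack')[:1]])
a=cv2.resize(f['pixels'][220:320,190:320,::-1],(650,500),interpolation=2); b=cv2.resize(g['pixels'][200:350,340:490,::-1],(500,500),interpolation=2)
cv2.imwrite('pics/c4.png',cv2.resize(np.hstack([a,b]),(800,348)))
go((.543,.159,.27),down(.5))
```

```text
bar scene (array([428.4, 156.3]), array([ 25.5, 242.7]), 0.72)
top []
[] [(array([253., 262.,  98.,  35.]), 0.84)]
scene [([382, 262, 13, 16, 166], array([0.544, 0.156, 0.13 ]))]
[(array([390., 283.,  14.,  41.]), 0.66)] [(array([389., 292.,  91., 100.]), 0.67)]
9.0 [0.423  0.1595 0.2834] F [ 0.1 -0.6 -0.2] gap 0.0852 ROW [-0.0057, 0.3, 0.0324, -0.0022, 0.0004, 0.0037]
```

View pics/c4.png

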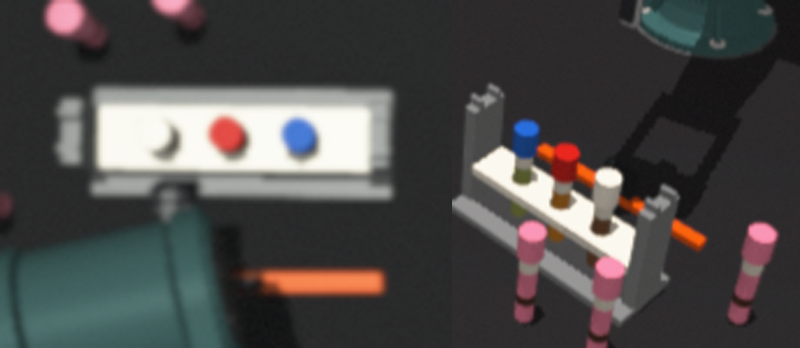

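The bar lies flat in front of the rack at about x 0.425, and the three tubes stand in the rack. The red cap is at about (255, 258) in the full top image.

Run:
```python
from h import *
f=grab_frame('top')
c=f['pixels'][245:272,246:264].astype(int); m=(c[...,0]-c[...,1:].max(2)>60); r,k=np.nonzero(m)
print(len(r),world(f,[[k.mean()+246,r.mean()+245]],.14))
for z in (.27,.131): go((.543,.158,z),down(.5))
```

```text
82 [[0.54054137 0.15229901 0.14      ]]
9.05 [0.4231 0.1596 0.2836] F [-0.  -0.3  0.2] gap 0.0856 ROW [-0.0083, 0.2998, 0.0331, -0.0019, 0.0004, 0.0038]
9.05 [0.4231 0.1596 0.2836] F [-0.  -0.3  0.2] gap 0.0856 ROW [-0.0081, 0.3008, 0.3806, -0.0019, 0.0004, 0.0038]
```

Emit:
move_arm(plan=[[-0.004,0.1,0,0,0,0,100],[-0.004,0.2,0.02,0,0,0,100],[-0.006,0.3,0.03,0,0,0,100],[-0.006,0.3,0.03,0,0,0,100],[-0.006,0.3,0.03,0,0,0,100]])

```text
time_s: 9.68
tool_pos: [0.5431, 0.1591, 0.2725]
eef_rot: [[-0.015, 1.0, -0.002], [1.0, 0.015, -0.0], [-0.0, -0.002, -1.0]]
force: [0.3, 0.6, 0.1]
finger_gap: 0.0855
```

Emit:
move_arm(plan=[[-0.008,0,0.12,0,0,0,100],[-0.008,0,0.24,0,0,0,100],[-0.008,0,0.32,0,0,0,100],[-0.008,0,0.352,0,0,0,100],[-0.008,0,0.352,0,0,0,100]])

```text
time_s: 10.3
tool_pos: [0.5431, 0.156, 0.1327]
eef_rot: [[-0.015, 1.0, -0.0], [1.0, 0.015, 0.0], [0.0, -0.0, -1.0]]
force: [-0.0, 0.1, 0.1]
finger_gap: 0.0855
```

Emit:
move_arm(plan=[[0,0,0,0,0,0,60],[0,0,0,0,0,0,30],[0,0,0,0,0,0,10],[0,0,0,0,0,0,10],[0,0,0,0,0,0,10]], force=60)

```text
time_s: 10.92
tool_pos: [0.5439, 0.156, 0.1336]
eef_rot: [[-0.015, 1.0, 0.001], [1.0, 0.015, 0.0], [0.0, 0.001, -1.0]]
force: [-2.2, 0.4, 5.8]
finger_gap: 0.0272
```

Gripped: the gap is 27 mm, which fits the 28 mm cap. Now I'll draw the tube up by 0.17 m.

Emit:
move_arm(plan=[[0,0,-0.03,0,0,0,10],[0,0,-0.1,0,0,0,10],[0,0,-0.2,0,0,0,10],[0,0,-0.3,0,0,0,10],[0,0,-0.4,0,0,0,10]])

```text
time_s: 11.55
tool_pos: [0.5437, 0.1558, 0.2937]
eef_rot: [[-0.015, 1.0, 0.0], [1.0, 0.015, 0.0], [0.0, 0.0, -1.0]]
force: [0.1, 0.6, -0.9]
finger_gap: 0.0266
```

Run:
```python
from h import *
g=grab_frame('scene'); cv2.imwrite('pics/s5.png',cv2.resize(g['pixels'][160:350,310:500,::-1],(600,600),interpolation=2))
go((.543,.157,.31),down(.5))
```

```text
11.6 [0.5454 0.1561 0.3008] F [1.6 0.2 3.5] gap 0.0266 ROW [0.0024, -0.0058, -0.0231, 0.0073, -0.0012, 0.0037]
```

View pics/s5.png

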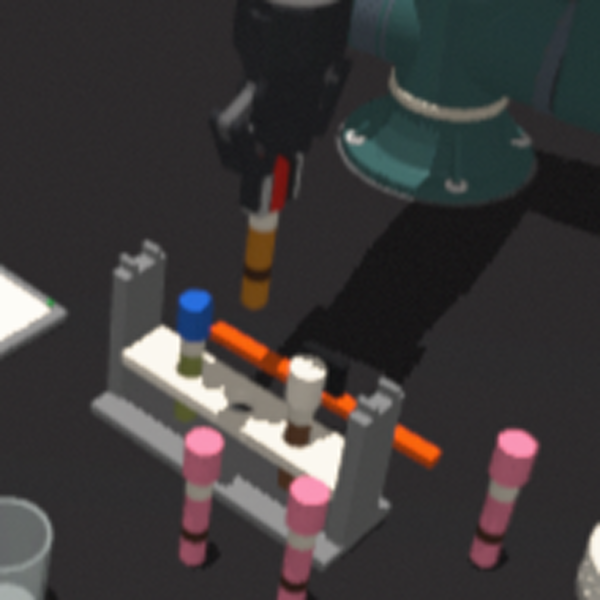

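The red tube hangs straight down from the jaws, clear of the rack, with the others still in place. Next I'll travel to the pad and lean it.

```bash
cat >> h.py <<'E'
az=np.arctan2(-.166,.598); e=np.array([np.cos(az),np.sin(az),0]); u=(e-[0,0,1])/2**.5
yv=np.array([-np.sin(az),np.cos(az),0]); RT=np.c_[np.cross(yv,u),yv,u]; mid=np.array([.598,-.166,.161]); PT=mid-.0566*u
E
python3 -c "
from h import *
print(PT)
go((PT[0],PT[1],.31),down(np.degrees(az)+90))"
```

```text
[ 0.559436   -0.15529494  0.20102224]
11.6 [0.5454 0.1561 0.3008] F [1.6 0.2 3.5] gap 0.0266 ROW [-0.7789, 0.0239, -0.0243, 0.0071, 0.0037, -0.8184]
```

Emit:
move_arm(plan=[[-0.1,0,-0.025,0,0,-0.1,10],[-0.22,0.005,-0.025,0,0,-0.2,10],[-0.34,0.01,-0.025,0,0,-0.3,10],[-0.46,0.014,-0.025,0,0,-0.4,10],[-0.58,0.018,-0.025,0,0,-0.5,10]])

```text
time_s: 12.22
tool_pos: [0.5543, -0.0776, 0.3021]
eef_rot: [[-0.721, 0.693, 0.0], [0.693, 0.721, 0.0], [-0.0, 0.0, -1.0]]
force: [0.0, 0.1, -0.6]
finger_gap: 0.0267
```

```bash
python3 -c "
from h import *
go((PT[0],PT[1],.31),down(np.degrees(az)+90))"
```

```text
12.225 [ 0.5543 -0.0776  0.3021] F [ 0.   0.1 -0.6] gap 0.0267 ROW [-0.144, -0.1312, -0.0196, 0.0001, 0.0001, -0.3149]
```

Emit:
move_arm(plan=[[-0.05,-0.04,-0.02,0,0,-0.1,10],[-0.1,-0.09,-0.02,0,0,-0.2,10],[-0.144,-0.131,-0.02,0,0,-0.315,10],[-0.144,-0.131,-0.02,0,0,-0.315,10],[-0.144,-0.131,-0.02,0,0,-0.315,10]])

```text
time_s: 12.85
tool_pos: [0.5591, -0.1533, 0.3101]
eef_rot: [[-0.962, 0.274, -0.0], [0.274, 0.962, 0.001], [0.0, 0.001, -1.0]]
force: [0.4, -0.3, -0.5]
finger_gap: 0.0267
```

```bash
python3 -c "
from h import *
go(PT,RT)"
```

```text
12.85 [ 0.5591 -0.1533  0.3101] F [ 0.4 -0.3 -0.5] gap 0.0267 ROW [-0.0023, -0.0047, 0.2728, -0.0013, -0.5003, -0.0042]
```

Emit:
move_arm(plan=[[0,0,0.03,0,-0.1,0,10],[0,0,0.08,0,-0.2,0,10],[0,0,0.13,0,-0.3,0,10],[0,-0.005,0.19,0,-0.4,0,10],[-0.002,-0.005,0.25,0,-0.5,0,10]])

```text
time_s: 13.48
tool_pos: [0.5591, -0.1546, 0.2108]
eef_rot: [[-0.676, 0.272, 0.685], [0.192, 0.962, -0.193], [-0.712, 0.001, -0.702]]
force: [1.1, 2.2, -0.6]
finger_gap: 0.0267
```

Run:
```python
from h import *
g=grab_frame('scene'); cv2.imwrite('pics/s6.png',cv2.resize(g['pixels'][120:320,220:440,::-1],(660,600),interpolation=2))
f=grab_frame('top'); cv2.imwrite('pics/t6.png',f['pixels'][...,::-1])
go(PT,RT)
```

```text
13.575 [ 0.5493 -0.1502  0.192 ] F [-2.5  0.9 -5.1] gap 0.0266 ROW [-0.0358, -0.0053, 0.0027, 0.0008, -0.019, -0.0042]
```

View pics/s6.png

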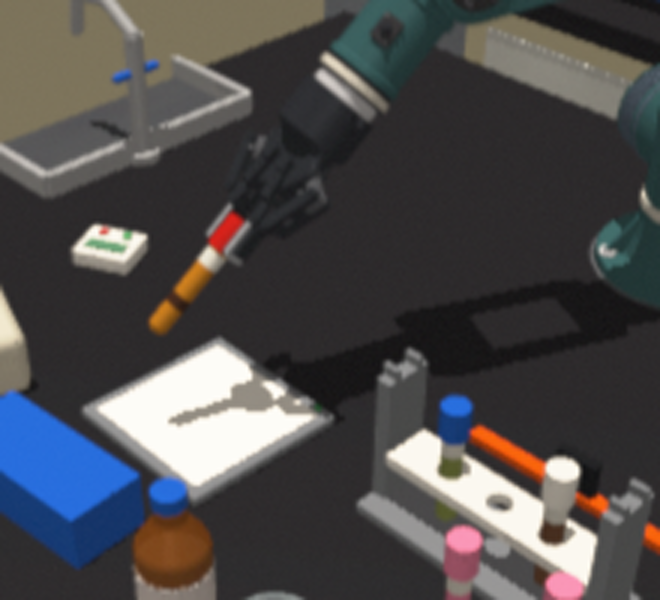

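The tube leans over the pad in line with the tool axis, cap up, with its tip at (160, 325) in the crop. I'll let it settle, then measure and correct.

Emit:
move_arm(plan=[[0,0,0,0,0,0,10],[0,0,0,0,0,0,10],[0,0,0,0,0,0,10],[0,0,0,0,0,0,10],[0,0,0,0,0,0,10]])

```text
time_s: 14.2
tool_pos: [0.5598, -0.1561, 0.2111]
eef_rot: [[-0.68, 0.272, 0.681], [0.193, 0.962, -0.193], [-0.708, -0.0, -0.707]]
force: [-0.2, 0.0, -1.3]
finger_gap: 0.0263
```

Run:
```python
from h import *
go(PT,RT); s=monitor.observe(); M=np.array(s['eef_rot']); 
tip=s['tool_pos']+.1216*M[:,2]; md=s['tool_pos']+.0566*M[:,2]
print('tip',tip,'mid',md,'lean',np.degrees(np.arccos(-M[2,2])))
for n in('top','scene'):
    g=grab_frame(n); P=np.linalg.inv(g['pose'])
    q=cv2.projectPoints(np.array([tip,md]),cv2.Rodrigues(P[:3,:3])[0],P[:3,3],g['mtx'],np.array(g['dist']))[0][:,0]; print(n,q)
    c=q[0].astype(int); a=np.ascontiguousarray(g['pixels'][c[1]-40:c[1]+40,c[0]-50:c[0]+50,::-1]); a=cv2.resize(a,(400,320),interpolation=2)
    for p in q: cv2.circle(a,tuple(np.int32((p-c+[50,40])*4)),3,(0,255,0),1)
    cv2.imwrite(f'pics/{n}7.png',a)
cv2.imwrite('pics/c7.png',np.hstack([cv2.imread('pics/top7.png'),cv2.imread('pics/scene7.png')]))
```

```text
14.2 [ 0.5598 -0.1561  0.2111] F [-0.2  0.  -1.3] gap 0.0263 ROW [0.0188, 0.0016, 0.0168, -0.0023, 0.0004, -0.0023]
tip [ 0.64258046 -0.17951551  0.12516996] mid [ 0.59833174 -0.16698502  0.17110511] lean 45.03338760514423
top [[378.622467   222.15772986]
 [376.22559438 236.63550846]]
scene [[271.64197141 229.93674195]
 [285.99161578 211.82318384]]
```

View pics/c7.png

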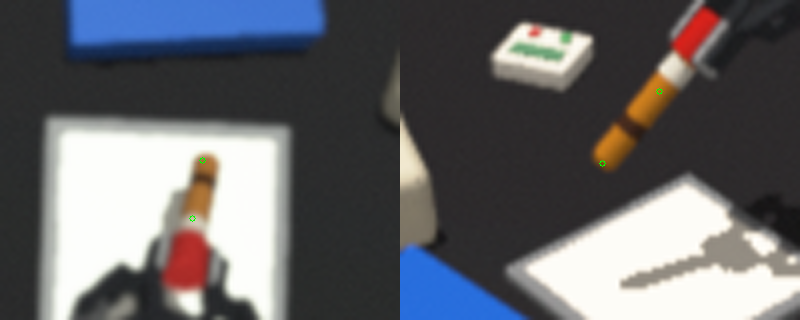

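The predicted tip and mid points (green) lie on the tube in both views, to about 1–2 px. The tip is still about 1 cm too high, so I'll lower it by 10 mm.

Emit:
move_arm(plan=[[0.005,0,0.004,0,0,0,10],[0.01,0,0.009,0,0,0,10],[0.015,0.001,0.013,0,0,0,10],[0.019,0.002,0.017,0,0,0,10],[0.019,0.002,0.017,0,0,0,10]])

```text
time_s: 14.92
tool_pos: [0.5589, -0.1548, 0.1997]
eef_rot: [[-0.681, 0.272, 0.68], [0.193, 0.962, -0.192], [-0.707, 0.0, -0.708]]
force: [-0.3, -0.0, -0.4]
finger_gap: 0.0264
```

Emit:
move_arm(plan=[[0,0,0,0,0,0,10],[0,0,0,0,0,0,10],[0,0,0,0,0,0,10],[0,0,0,0,0,0,10],[0,0,0,0,0,0,10]])

```text
time_s: 15.55
tool_pos: [0.559, -0.1549, 0.2003]
eef_rot: [[-0.68, 0.272, 0.68], [0.193, 0.962, -0.193], [-0.707, 0.0, -0.707]]
force: [0.4, 0.4, -0.9]
finger_gap: 0.0266
```

Run:
```python
from h import *
go(PT,RT); s=monitor.observe(); M=np.array(s['eef_rot']); 
print('tip',s['tool_pos']+.1216*M[:,2],'mid',s['tool_pos']+.0566*M[:,2],'lean',np.degrees(np.arccos(-M[2,2])),np.abs(s['joint_velocities']).max())
f=grab_frame('top');O=((3,150,120),(18,255,255))
print('bar',rect(world(f,blob(f,*O,(190,260,320,330)),.012)))
cv2.imwrite('pics/t8.png',f['pixels'][120:440,60:500,::-1])
```

```text
15.55 [ 0.559  -0.1549  0.2003] F [ 0.4  0.4 -0.9] gap 0.0266 ROW [-0.0022, -0.0006, -0.0005, -0.0023, 0.0, -0.0024]
tip [ 0.64176111 -0.17837086  0.11428781] mid [ 0.59753473 -0.16584999  0.1602471 ] lean 45.00331382373955 0.001277715035464183
bar (array([425.6, 153.6]), array([ 20.4, 241.2]), 0.76)
```

View pics/t8.png

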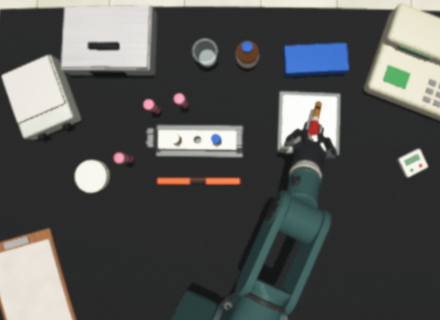

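The top view shows the bar flat in front of the rack with a clear gap, the blue and white tubes in the rack, nothing else displaced, and the red tube over the pad. I'm handing the job in.

```bash
python3 -c "
from bench import ticket
print(ticket.close_job())"
```

```text
the job is handed in; nothing more can be done
None
```

The job is handed in, at about 15.6 s on the robot's clock. The hand-in gives no verdict, so what follows is from my own last checks.

- **Bar:** I lifted it off the posts, laid it flat about 6 cm in front of the rack base with the grip upward, and let go. In the last picture it touches neither rack nor light pad.
- **Red tube:** I drew it from the middle hole, and the gripper still holds it by the cap over the light pad. From the tool pose, it leans 45.0° with the cap higher. Its middle is within about 1 mm of the pad centre, and its lower end is about 102 mm above the pad. The arm is motionless.
- **Everything else:** The blue and white tubes are in the rack, and the pink look-alikes and other items look undisturbed.

No check failed. Before I lowered the tube the last 10 mm, its predicted position matched both camera views to within 1–2 pixels, a few millimetres. I did not repeat that comparison after lowering it.

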